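# Raise the barrier and pass the sample jar in

## Robot

A 7-joint arm with a two-finger parallel gripper is mounted at the origin on the work surface. World frame = base frame: x ahead of the robot, y to its left, z up, the work surface at z = 0. Lengths are in m, angles in rad, forces in N, time in s.
With the tool pointing down it reaches from about 0.425 to 0.925 m from the base axis. Payload 6.8 kg.
Tool frame: the origin (TCP) lies on the front face of the gripper's body, between the roots of the fingers; the fingertips stand 73 mm ahead of it and the grasp point (between the pads) lies 54 mm ahead of it (env.nose_length is the distance from the TCP to the fingertips, in m); z points along the fingers, y is the line along which they close (so a half turn about z gives the same grasp; the last joint's range is limited). The gripper opens to 85 mm and grips with 20 to 120 N. Pads are 22 mm wide; open, the fingers measure 114 mm over their backs; the gripper's body (76 mm by 85 mm) begins 54 mm behind the grasp point. The pads swing forward as they close: fully open they stand 13 mm farther back than shut.
Start: joints at [1.11, 0.477, 0.022, 1.555, -0.011, 1.109, -0.083], TCP at [0.233, -0.633, 0.304] pointing down, gripper open.
Joint ranges: [-2.96, 2.96], [-0.34, 2.1], [-1.41, 1.46], [0.24, 2.44], [-1.37, 4.51], [0.17, 1.92], [-2.96, 2.96]. Speed limits (rad/s): [2.39, 2.39, 3.14, 3.14, 3.14, 3.14, 3.14].

## Interface

Orientations are given as a unit quaternion [w, x, y, z].
In Python, from cell import env, kin, camera, calibration, job gives the robot as it stands. The module is installed in compiled form; this text tells all that it offers. Calls block until the motion is done:
- env.reach(position, orientation): joint-space move of the TCP to a pose.
- env.movel(position, velocity=0.15, rot=None, stop_force=None): straight line of the TCP; rot=None keeps the orientation; velocity is the mean speed in m/s. With stop_force (N) it stops when the force on the tool has changed by that much, and returns True; else False.
- env.goto_joints(angles): joint-space move.
- env.grip(opening, f_grip=None): finger opening in m; f_grip is the grip in N (None keeps the last); returns when the fingers have stopped.
- env.dwell(seconds).
- kin.inverse_kinematics(position, orientation): joint angles nearest the present ones, or None.
- env.get_state(): the state.
- camera(name): name is "scene" or "top" or "wrist"; returns (picture, depth): 420x560x3 uint8, blue, green, red; 420x560 float32, m along the optical axis (not along the pixel's ray), 0 where there is no reading.
- calibration(name): a dict with "fx", "fy", "cx", "cy" (pixels), "k1" (the pictures are not rectified: a ray, as slopes to the right and down, at radius r is drawn at 1 + k1 r^2 times it, then the intrinsics apply), "rvec" (rotation vector, rad) and "tvec" (3), from world to camera coordinates, as OpenCV has them. Camera axes: x right, y down, z forward; pixel columns grow to the right and rows downward; lengths in m; the calibration is good to about 2 mm. A picture is of the moment at which its call begins: read the wrist's pose just before it. calibration takes no time and is no camera call; for the wrist camera it gives the pose at the moment of the call.
A pose or a line that the arm cannot do raises env.PlanningError and nothing moves.
- job.job_done(): hands the job in; it is judged then, once.
The state is a dict: "time": time; "qpos": joint angles; "joint_velocities": joint speeds; "joint_torque": joint torques, N m; "tcp_pos": TCP position; "orientation": TCP orientation; "force": force on the tool from outside, world axes, zero at the start; "torque": the same for the moment, N m; "opening": finger opening in m; "gripper_force": force on a finger pad.
Only numpy, scipy, OpenCV 4.12 (cv2) and the standard library are available. Lean on these libraries where they do the work, as an engineer would, in place of code of your own. Each camera call takes 0.05 s, during which the arm holds its last target. There are 200 camera calls.

## Task

Push the counterweighted barrier arm of the sample lane up past its balance point so that it stays raised by itself, then push the wide amber jar along the lane, through the open gate, until it stands upright against the back stop. Only push with the fingers: lift nothing, do not tip the jar over, and leave the other things on the bench where they are.

Things in the scene. Friction and masses are not known exactly. Their poses are not given: they have to be found in the camera images.
- lane: Fixed sample intake lane. Origin: on the bench top (z = 0), mid-lane, straight under the level barrier arm. Its x axis runs along the lane, away from the robot, to the back stop; y left, z up. Steel floor 6 mm thick from x = -160 to 125 mm; side rails 18 mm tall, inner faces at y = +-47 mm, outer +-53 mm. Right of the lane is open bench under the arm's free end.
- back_stop (a point): Middle of the back stop's front face, 30 mm above the bench, at lane x = 120 mm. An aluminium plate 60 mm tall across the lane, with a white reader box 75 mm tall right behind it. The jar touches the stop when its centre is at lane x = 80 mm. Same axes as the lane.
- gate_arm (a joint): Angle (rad) of the counterweighted barrier arm: 0 = level across the lane (lower stop, its start), 1.54 = upright at the upper stop. Left alone it falls back down from below about 0.85 and swings on up and stays up from above it; the hinge is lightly damped. About 1 N upward near the free end raises it.
- gate_pivot (a point): On the arm's hinge axis, 93 mm above the bench, at lane y = 125 mm (left of the lane); axes as the lane. The hinge axis is lane x: opening swings the free end up and over to the left. A yoke and a clear plastic guard over the counterweight stand at lane y = 107 to 233 mm, x = +-34 mm, up to 169 mm high.
- gate_tip (a point): Free end of the barrier arm, on its centre line, 290 mm from the pivot, at lane y = -165 mm when level; moves with the arm. The arm is a straight aluminium bar 10 mm wide (lane x) and 22 mm tall with a black end cap; level, its underside is 82 mm above the bench and its last 110 mm overhang the open bench right of the lane.
- jar: Wide amber glass jar with lid, 80 mm across, 105 mm tall, about 0.35 kg, upright in the lane on the near (robot) side of the arm, too tall to pass under the level arm. Origin: centre of its underside, on the lane floor. It slides when pushed low, below about 55 mm above the bench; pushed higher it may tip.
- square_vial: Bystander, to be left alone: small square glass vial, 30 x 30 x 65 mm. Origin: centre of its underside.
- amber_bottle: Bystander, to be left alone: narrow amber bottle, 52 mm across, 110 mm tall. Origin: centre of its underside.
- sieve_cup: Bystander, to be left alone: clear open plastic cup, 84 mm across, 75 mm tall. Origin: centre of its underside.
- small_jar: Bystander, to be left alone: small clear glass jar with a lid, 54 mm across, 60 mm tall. Origin: centre of its underside.
- sieve_ring: Bystander, to be left alone: steel ring lying flat, 80 mm across, 30 mm tall. Origin: centre of its underside.
- white_bottle: Bystander, to be left alone: white plastic bottle, 60 mm across, 120 mm tall. Origin: centre of its underside.

How it is judged:
By the outcome, as a careful person would: the job done as asked, in the order asked, and still so for the second after the job is handed in, with the robot touching nothing.
It also fails if it takes over 54 s, if anything falls off the work surface, if the arm or the gripper's body presses on something with over 40 N, if the wrist force passes 120 N, or if a joint passes its speed limit or range.

## Working session

There is one attempt and no reset: what is moved stays moved. The work goes in short steps, each a Python script; the robot and the scene stay as the last script left them, time stands still between calls to the robot, and variables do not carry over. Pictures are saved under pics/ and viewed, at most 10 in all, crops included, and the job is handed in when it is done.

```bash
mkdir -p pics; cat > h.py <<'E'
import numpy as np, cv2
from cell import env, kin, camera, calibration, job
def cloud(name):
    c=calibration(name); im,d=camera(name)
    K=np.array([[c['fx'],0,c['cx']],[0,c['fy'],c['cy']],[0,0,1.]])
    h,w=d.shape; u,v=np.meshgrid(np.arange(w),np.arange(h))
    p=cv2.undistortPoints(np.stack([u,v],-1).reshape(-1,1,2).astype(float),K,np.array([c['k1'],0,0,0.]))[:,0]
    R=cv2.Rodrigues(np.array(c['rvec'],float))[0]; t=np.array(c['tvec'],float).ravel()
    P=np.c_[p,np.ones(len(p))]*d.reshape(-1,1)
    W=((P-t)@R).reshape(h,w,3); W[d==0]=np.nan
    return im,W
E
python3 - <<'E'
from h import *
for n in('scene','top'):
    im,W=cloud(n); cv2.imwrite(f'pics/{n}.png',im); np.save(n,W)
print(env.get_state()['time'],env.get_state()['orientation'],calibration('top'),calibration('scene'))
E
```

```text
0.1 [-7.98984890e-04  9.84483175e-01  1.75477044e-01 -2.15255173e-04] {'fx': 429.1741721783763, 'fy': 429.1741721783763, 'cx': 279.55661012986604, 'cy': 212.98350001965807, 'k1': -0.0789395150208441, 'rvec': array([ 2.17638464, -2.11311924,  0.18236578]), 'tvec': array([0.00944874, 0.59247933, 0.99448383])} {'fx': 385.154049445695, 'fy': 385.154049445695, 'cx': 280.35630222290257, 'cy': 205.8975819097312, 'k1': -0.05521081734954968, 'rvec': array([ 1.65224831,  2.00282425, -0.70765008]), 'tvec': array([ 0.04470071, -0.37903095,  1.35285008])}
```

View pics/scene.png

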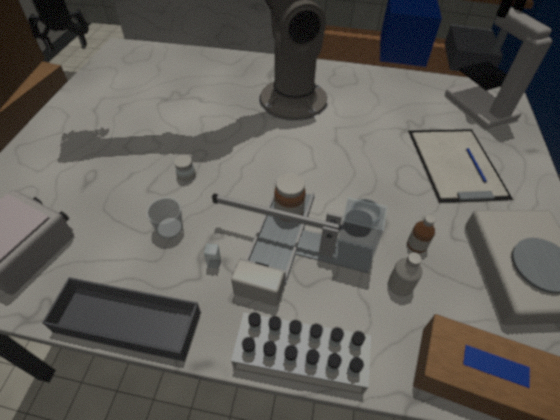

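View pics/top.png

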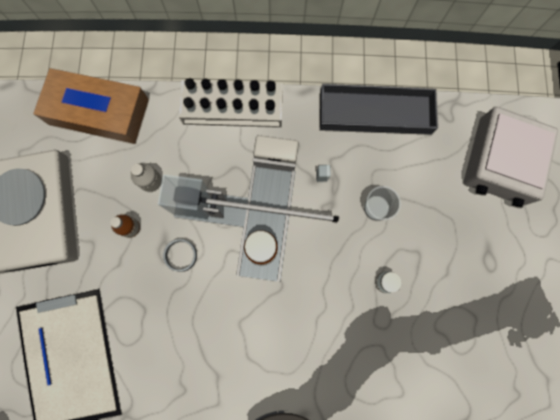

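The top view shows the jar at (261,246), the arm running from about (212,201) to its tip at (336,218), and the reader box at (275,152). The square vial is at (323,172) and the sieve cup at (378,203).

```bash
python3 - <<'E'
import numpy as np
W=np.load('top.npy')
def reg(u0,u1,v0,v1,z0,z1):
    P=W[v0:v1,u0:u1].reshape(-1,3); return P[(P[:,2]>z0)&(P[:,2]<z1)]
j=reg(235,290,222,272,.1,.125); print('jar',len(j),(j.min(0)+j.max(0))/2,np.ptp(j,axis=0),np.median(j[:,2]))
a=reg(222,345,190,228,.088,.12); m=np.median(a,0);A=a-a.mean(0)
d=np.linalg.svd(A[:,:2],full_matrices=False)[2][0]; d*=np.sign(-d[1]); s=(a-a.mean(0))[:,:2]@d
print('arm',len(a),a.mean(0),d,a.mean(0)[:2]+d*s.max(),a.mean(0)[:2]+d*s.min(),np.median(a[:,2]))
b=reg(245,305,130,175,.055,.09);print('box',b.min(0),b.max(0))
import cv2; print(cv2.minAreaRect(b[:,:2].astype(np.float32)))
bs=reg(245,305,130,180,.05,.066)
f=reg(235,300,165,285,.003,.03)
print('lane',cv2.minAreaRect(f[:,:2].astype(np.float32)),np.percentile(f[:,2],[5,50,95]))
for n,q in dict(vial=(312,335,160,185),cup=(358,402,182,225),sj=(375,405,268,296),ring=(160,202,235,275),guard=(155,212,170,222)).items():
    p=reg(*q,.015,.2); r=cv2.minAreaRect(p[:,:2].astype(np.float32)); print(n,r,np.nanmax(p[:,2]) if len(p) else 0)
# rails
g=reg(235,300,165,285,.014,.024); print('rails',len(g),cv2.minAreaRect(g[:,:2].astype(np.float32)))
E
```

```text
jar 739 [0.5068723  0.06941808 0.10873087] [0.06629547 0.06779602 0.01409502] 0.1098245857353665
arm 611 [0.58916288 0.02425881 0.10112693] [-0.10922978 -0.99401653] [ 0.57469715 -0.10738275] [0.60466594 0.16534032] 0.10216303361763868
box [ 0.7052467  -0.01329328  0.05500674] [0.77990296 0.09601972 0.07945035]
((0.7430819272994995, 0.04202054440975189), (0.10616763681173325, 0.06616108119487762), 84.09080505371094)
lane ((0.5709313154220581, 0.05707216635346413), (0.2960355579853058, 0.1622850000858307), 2.2084298133850098) [0.00334241 0.00565224 0.01805741]
vial ((0.6969369053840637, -0.07804898917675018), (0.03067413531243801, 0.029673315584659576), 2.5101687908172607) 0.06775423162222362
cup ((0.6208364367485046, -0.21940577030181885), (0.07902857661247253, 0.07984690368175507), 44.70199203491211) 0.08042306905932173
sj ((0.43294578790664673, -0.2378573715686798), (0.05134070664644241, 0.051047783344984055), 54.164878845214844) 0.06490206505018367
ring ((0.48504573106765747, 0.26893699169158936), (0.0774923712015152, 0.07850007712841034), 58.05813980102539) 0.03399404143176654
guard ((0.6205465197563171, 0.2676880657672882), (0.18434825539588928, 0.08615277707576752), 69.46884155273438) 0.17188303120578974
rails 513 ((0.5734044313430786, 0.060745298862457275), (0.10629617422819138, 0.2791212499141693), 83.74334716796875)
```

```bash
cat >> h.py <<'E'
from scipy.spatial.transform import Rotation as Ro
XL=np.array([.994,-.109,0]);XL/=np.linalg.norm(XL);Z=np.array([0,0,1.]);YL=np.cross(Z,XL)
O=np.array([.5928,.0577,0])
def ori(t):
    z=np.cos(t)*XL-np.sin(t)*Z; y=-YL; R=np.stack([np.cross(y,z),y,z],1)
    q=Ro.from_matrix(R).as_quat(); return q[[3,0,1,2]]
def tcp(x,y,z,t,ahead):  # lane point that lies 'ahead' m along the fingers -> TCP
    return O+x*XL+y*YL+z*Z-ahead*(np.cos(t)*XL-np.sin(t)*Z)
def rep():
    s=env.get_state(); print(round(s['time'],2),s['tcp_pos'].round(3) if hasattr(s['tcp_pos'],'round') else s['tcp_pos'],np.round(s['force'],1))
E
cat > gate.py <<'E'
def path(t,th0=0.,th1=1.2,n=9):
    P=[]
    for th in np.linspace(th0,th1,n):
        off=.028; r=.258
        P.append(tcp(0,.125-r*np.cos(th)-off*np.sin(th),.093+r*np.sin(th)-off*np.cos(th),t,.055))
    return P
E
python3 - <<'E'
from h import *
exec(open('gate.py').read())
for deg in(25,35,45,55):
    t=np.radians(deg)
    pts=[tcp(-.08,-.133,.2,t,.055),tcp(-.08,-.133,.06,t,.055)]+path(t)+[tcp(-.18,0,.2,t,.073),tcp(-.15,0,.026,t,.073),tcp(.05,0,.026,t,.073)]
    print(deg,[None if (q:=kin.inverse_kinematics(p,ori(t))) is None else 1 for p in pts],np.round(kin.inverse_kinematics(pts[0],ori(t)),2) if kin.inverse_kinematics(pts[0],ori(t)) is not None else '')
E
```

```text
25 [None, None, None, None, None, None, None, None, None, None, 1, None, None, 1] 
35 [None, None, None, None, None, None, None, 1, 1, 1, 1, None, None, 1] 
45 [None, None, 1, 1, 1, 1, 1, 1, None, None, None, None, None, 1] 
55 [1, None, 1, 1, 1, None, 1, 1, 1, 1, 1, None, None, 1] [ 0.91  0.16 -0.99  2.38  1.29  0.22 -2.93]
```

```bash
cat >> h.py <<'E'
def frame(t,a=0.,flip=0):
    h=np.cos(a)*XL+np.sin(a)*YL; z=np.cos(t)*h-np.sin(t)*Z; y=np.cross(z,Z); y/=np.linalg.norm(y)
    if flip: y=-y
    R=np.stack([np.cross(y,z),y,z],1); return R
def quat(R): return Ro.from_matrix(R).as_quat()[[3,0,1,2]]
def tc(x,y,z,R,ahead): return O+x*XL+y*YL+z*Z-ahead*R[:,2]
E
python3 - <<'E'
from h import *
def ok(p,R):
    q=kin.inverse_kinematics(p,quat(R)); return q
for a in (0,30,60,90,120,-30,-60,-150,180,150):
  for deg in(20,30,40,50):
   for f in(0,1):
    R=frame(np.radians(deg),np.radians(a),f); s='';Q=[]
    for th in np.linspace(0,1.2,7):
        r=.265;off=.028
        q=ok(tc(0,.125-r*np.cos(th)-off*np.sin(th),.093+r*np.sin(th)-off*np.cos(th),R,.055),R); s+='.' if q is None else 'o'
        if q is not None:Q.append(q)
    if s.count('o')>5: print(a,deg,f,s,np.round(Q[0],1),np.round(Q[-1],1))
for deg in(55,60,65,70,75,80):
   for f in(0,1):
    R=frame(np.radians(deg),0,f); s=''
    for x in np.linspace(-.15,.045,8):
        s+='.' if ok(tc(x,0,.038,R,.073),R) is None else 'o'
    print('jar',deg,f,s)
E
```

```text
0 50 0 ooo.ooo [ 0.5  0.6 -0.6  2.4  2.5  0.5  2.2] [ 0.9  0.2 -1.3  2.1  1.   0.6 -2.8]
0 50 1 ooooooo [ 1.   0.9 -1.2  2.3  2.2  0.8 -0.3] [ 0.9  0.2 -1.3  2.1  1.   0.6  0.3]
30 20 0 oooo.oo [ 1.3  1.2 -1.   2.3  3.7  0.6  2.5] [ 1.1  0.3 -1.2  2.4  3.6  0.5  1.6]
30 20 1 oooo.oo [ 1.4  1.4 -1.2  2.3  3.2  0.4 -0.1] [ 1.1  0.3 -1.2  2.4  3.6  0.5 -1.6]
30 30 0 ooooooo [ 1.2  1.  -1.   2.3  3.4  0.5  2.5] [ 1.1  0.2 -1.2  2.3  3.9  0.3  1.1]
30 30 1 ooooooo [ 1.3  1.2 -1.2  2.3  3.   0.4 -0.1] [ 1.1  0.2 -1.2  2.3  3.9  0.3 -2. ]
30 40 0 ooooo.o [ 1.1  0.9 -1.   2.3  3.1  0.3  2.6] [ 0.7  0.1 -0.7  2.2 -1.3  0.2  0. ]
30 50 0 ooooooo [ 1.2  0.9 -1.2  2.2  2.   0.3 -2.7] [ 0.6  0.1 -0.7  2.1 -0.5  0.4 -0.9]
30 50 1 ooooooo [ 1.2  0.9 -1.2  2.2  2.   0.3  0.5] [ 0.8  0.1 -1.   2.1 -0.3  0.3  2.2]
60 20 0 ooooooo [ 1.1  1.  -0.8  2.  -1.2  0.7  1.1] [ 1.2  0.6 -1.2  2.1 -1.3  0.6  0.7]
60 20 1 ooooooo [ 1.   1.  -0.6  2.  -1.3  0.8 -1.9] [ 1.2  0.6 -1.2  2.1 -1.3  0.6 -2.4]
60 30 0 ooooooo [ 1.1  0.9 -0.7  2.  -1.1  0.6  1. ] [ 0.8  0.3 -0.7  2.1 -1.3  0.7  0.5]
60 30 1 ooooooo [ 1.  
[... 3577 characters left out ...]
0.7 -0.4  1.2  0.   1.9  1.2]
180 50 1 oooooo. [ 0.1  0.9 -0.   1.4 -0.   1.5 -1.6] [ 0.   0.7 -0.1  1.2 -0.1  1.9 -1.8]
150 40 0 ooooooo [ 0.5  1.1 -0.6  1.3  0.1  1.6  0.9] [ 0.4  0.8 -0.8  1.2 -0.2  1.9  0.6]
150 40 1 ooooooo [ 0.2  1.   0.   1.3 -0.3  1.6 -1.9] [ 0.1  0.7 -0.2  1.2 -0.4  1.9 -2.3]
150 50 0 ooooooo [ 0.6  1.  -0.6  1.4  0.1  1.5  0.9] [ 0.4  0.7 -0.8  1.3 -0.1  1.7  0.6]
150 50 1 ooooooo [ 0.2  0.9  0.   1.4 -0.3  1.5 -1.9] [ 0.   0.6 -0.1  1.3 -0.4  1.8 -2.2]
jar 55 0 ....oooo
jar 55 1 ....oooo
jar 60 0 ...ooooo
jar 60 1 ...ooooo
jar 65 0 ..oooooo
jar 65 1 ..oooooo
jar 70 0 .o.ooooo
jar 70 1 oooooooo
jar 75 0 oooooooo
jar 75 1 oooooooo
jar 80 0 oooooooo
jar 80 1 oooooooo
```

```bash
cat > gate2.py <<'E'
from h import *
R=frame(np.radians(30),np.radians(55),0)
def C(th,r=.272,off=.033): return tc(0,.125-r*np.cos(th)-off*np.sin(th),.093+r*np.sin(th)-off*np.cos(th),R,.06)
up,lo,fw=[tc(x,-.150,z,R,.06) for x,z in((-.06,.2),(-.06,.054),(0,.054))]
P=[C(th) for th in np.linspace(.1,1.25,6)]
E
python3 - <<'E'
from gate2 import *
for p in [up,lo,fw]+P:
    q=kin.inverse_kinematics(p,quat(R)); print(None if q is None else np.round(q,2))
env.grip(0.0)
env.reach(up,quat(R)); rep(); print(np.round(env.get_state()['qpos'],2))
print(env.movel(lo,.12,stop_force=6)); rep()
cv2.imwrite('pics/pre.png',cv2.hconcat([camera('scene')[0][120:300,130:410],camera('top')[0][120:300,180:460]]))
E
```

```text
[ 1.12  0.52 -0.66  2.2  -1.25  0.77  0.89]
[ 1.2   0.91 -0.76  2.2  -1.29  0.49  1.22]
[ 1.13  0.94 -0.76  2.08 -1.23  0.48  1.09]
[ 1.11  0.86 -0.75  2.1  -1.23  0.53  1.03]
[ 1.08  0.7  -0.72  2.11 -1.24  0.62  0.91]
[ 1.04  0.56 -0.71  2.11 -1.25  0.69  0.8 ]
[ 0.98  0.42 -0.7   2.12 -1.29  0.73  0.7 ]
[ 0.9   0.31 -0.69  2.12 -1.33  0.74  0.61]
[ 1.18  0.37 -1.16  2.11 -1.18  0.53  0.4 ]
3.07 [ 0.483 -0.125  0.23 ] [ 0.5 -0.3 -1.2]
[ 1.12  0.52 -0.66  2.2  -1.25  0.77  0.89]
False
4.43 [ 0.483 -0.124  0.084] [0.6 0.7 0.7]
```

View pics/pre.png

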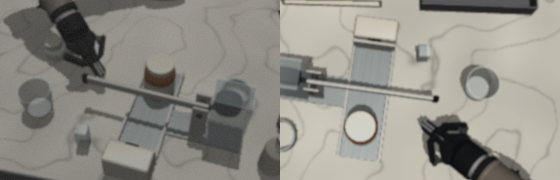

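The closed fingers, at about (430,125) in the right crop, are next to the free end of the bar at (436,98). All bystanders are still in place. Next: slide under the bar and lift it.

```bash
python3 - <<'E'
from gate2 import *
print(env.movel(fw,.1,stop_force=6)); rep()
P=[C(th) for th in np.linspace(.15,1.12,6)]
for p in P:
    try: env.movel(p,.1); rep()
    except env.PlanningError as e: print(e); break
env.dwell(.6)
cv2.imwrite('pics/g1.png',cv2.hconcat([camera('scene')[0][120:300,130:410],camera('top')[0][120:300,180:460]])); rep()
E
```

```text
False
5.28 [ 0.542 -0.13   0.084] [-0.3  0.1 -0.3]
5.9 [ 0.542 -0.13   0.131] [-0.4 -0.3 -0.3]
6.58 [ 0.543 -0.123  0.183] [ 0.3  0.5 -0.2]
7.27 [ 0.545 -0.106  0.234] [ 0.1 -0.5  0.4]
7.95 [ 0.548 -0.08   0.28 ] [ 0.3 -0.1 -0.7]
8.63 [ 0.551 -0.046  0.32 ] [ 0.1  0.4 -0.4]
9.32 [ 0.556 -0.005  0.353] [-0.3 -0.9  0.1]
10.02 [ 0.556 -0.004  0.353] [-0.7 -1.2  0.1]
```

View pics/g1.png

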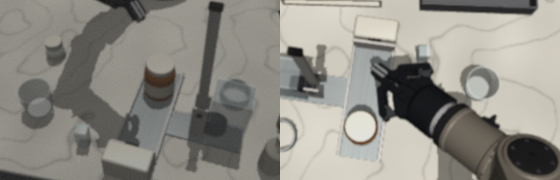

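Bar upright: in the left crop its black tip is at (215,8). The jar is still in its place. Next I back the gripper off and push the jar with the fingertips leading.

```bash
python3 - <<'E'
from gate2 import *
print(env.nose_length)
p=np.array(env.get_state()['tcp_pos']); env.movel(p-.12*YL+.0*Z-.05*XL,.2)
for deg,f in((70,1),(70,0),(73,0),(75,0)):
    R=frame(np.radians(deg),0,f)
    z=.118-.073/np.sin(np.radians(deg))
    T=[tc(x,.001,zz,R,.073) for x,zz in((-.15,.2),(-.15,z),(-.10,z),(-.05,z),(0,z),(.036,z))]
    q=[kin.inverse_kinematics(t,quat(R)) for t in T]
    if all(v is not None for v in q): break
print(deg,f,z,[np.round(v,2) for v in (q[0],q[-1])])
env.grip(.024)
env.reach(T[0],quat(R)); rep()
print(env.movel(T[1],.1,stop_force=6)); rep()
cv2.imwrite('pics/j1.png',cv2.hconcat([camera('scene')[0][120:300,130:410],camera('top')[0][120:300,180:460]]))
np.savez('jar.npz',R=R,z=z)
E
```

```text
0.0726
73 0 0.041664501776438184 [array([-0.44,  0.  ,  0.02,  2.3 ,  0.26,  0.6 , -2.3 ]), array([-0.86,  0.73,  0.85,  2.07, -1.12,  0.48, -0.91])]
13.61 [0.423 0.077 0.27 ] [-0.3 -0.2 -0.5]Traceback (most recent call last):
  File "<stdin>", line 13, in <module>
cell.PlanningError: the arm cannot follow that straight line within its joint ranges
```

```bash
python3 - <<'E'
from h import *
print(np.round(env.get_state()['qpos'],2))
for deg in(73,76,80,84):
  for f in (0,1):
    R=frame(np.radians(deg),0,f); z=.118-.073/np.sin(np.radians(deg))
    print(deg,f)
    for x,zz in((-.15,.2),(-.15,.12),(-.15,z),(-.10,z),(-.03,z),(.036,z)):
        q=kin.inverse_kinematics(tc(x,.001,zz,R,.073),quat(R)); print('   ',None if q is None else np.round(q,2))
E
```

```text
[-0.43  0.    0.02  2.3   0.26  0.6  -2.29]
73 0
    [-0.44  0.    0.02  2.3   0.26  0.6  -2.3 ]
    [-0.45  0.16  0.04  2.38  0.4   0.37 -2.45]
    [ 0.58  0.66 -1.19  2.37  1.4   0.76  2.95]
    [-0.38  0.4   0.03  2.33  0.68  0.19 -2.68]
    [-0.36  0.47  0.09  2.18  0.33  0.23 -2.27]
    [-0.28  0.54  0.05  2.03  0.26  0.3  -2.15]
73 1
    [-0.44  0.    0.02  2.3   0.26  0.6  -2.3 ]
    [ 0.02  0.19 -0.47  2.35  0.6   0.43  0.51]
    [ 0.13  0.41 -0.61  2.39  1.24  0.4  -0.12]
    [ 0.18  0.46 -0.62  2.29  1.16  0.43  0.04]
    [ 0.22  0.54 -0.62  2.14  1.07  0.48  0.23]
    [ 0.27  0.63 -0.64  2.    1.01  0.55  0.37]
76 0
    [-0.43  0.02  0.03  2.27  0.19  0.65 -2.21]
    [-0.43  0.17  0.04  2.35  0.27  0.42 -2.31]
    [-0.49  0.35  0.11  2.4   0.42  0.19 -2.47]
    [-0.4   0.4   0.08  2.29  0.31  0.24 -2.31]
    [-0.31  0.48  0.05  2.14  0.23  0.3  -2.16]
    [-0.26  0.55  0.04  1.99  0.16  0.37 -2.05]
76 1
    [-0.41  0.02  0.02  2.27  0.19  0.65  0.93]
    [ 0.1   0.21 -0.53  2.31  0.51  0.48  0.61]
    [ 0.3   0.46 -0.79  2.35  1.13  0.49  0.03]
    [ 0.35  0.53 -0.81  2.25
[... 587 characters left out ...]
 1.05  0.7   0.23]
    [ 0.5   0.71 -0.98  2.04  1.04  0.77  0.35]
    [ 0.49  0.79 -0.98  1.89  1.03  0.85  0.45]
84 0
    [-0.41  0.09  0.07  2.18  0.05  0.79 -2.05]
    [-0.4   0.22  0.07  2.25  0.06  0.58 -2.06]
    [-0.36  0.37  0.02  2.3   0.1   0.38 -2.11]
    [-0.32  0.43  0.04  2.19  0.06  0.42 -2.02]
    [-0.3   0.51  0.07  2.04  0.    0.5  -1.92]
    [-0.29  0.59  0.11  1.89 -0.06  0.57 -1.83]
84 1
    [-0.38  0.09  0.04  2.17  0.06  0.79  1.08]
    [ 0.25  0.29 -0.66  2.21  0.38  0.64  0.78]
    [ 0.58  0.66 -1.13  2.24  1.02  0.78  0.21]
    [ 0.6   0.74 -1.14  2.14  1.04  0.85  0.28]
    [ 0.58  0.82 -1.12  1.98  1.04  0.93  0.38]
    [ 0.56  0.89 -1.11  1.83  1.04  1.    0.48]
```

```bash
python3 - <<'E'
from h import *
R=frame(np.radians(78),0,0); z=.0435
q=quat(R); T=lambda x,zz: tc(x,.001,zz,R,.073)
env.movel(T(-.15,.2),.1,rot=q)
print(env.movel(T(-.15,z),.1,stop_force=6)); rep()
cv2.imwrite('pics/j1.png',cv2.hconcat([camera('scene')[0][120:300,130:410],camera('top')[0][120:300,180:460]]))
print(env.movel(T(-.11,z),.05,stop_force=8)); rep()
im,W=cloud('scene'); np.save('s2',W); cv2.imwrite('pics/j2.png',cv2.hconcat([im[120:300,130:410],camera('top')[0][120:300,180:460]]))
cv2.imwrite('pics/j12.png',cv2.vconcat([cv2.imread('pics/j1.png'),cv2.imread('pics/j2.png')]))
E
```

```text
False
15.58 [0.429 0.077 0.115] [-0.3  0.1  0.1]
False
16.63 [0.469 0.072 0.115] [-0.2  0.6  0.1]
```

View pics/j12.png

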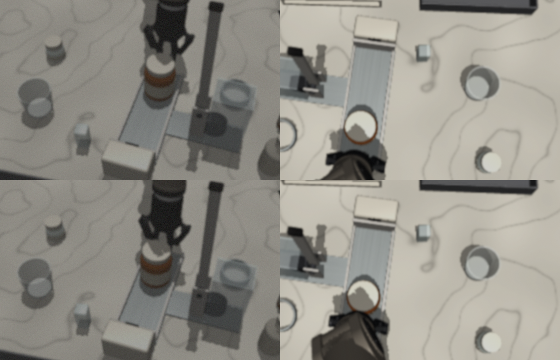

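The upper row is before the push and the lower row after it. The lid moved from row 126 to about row 114 and is still level, so the jar is sliding upright. Continuing to the stop.

```bash
python3 - <<'E'
from h import *
R=frame(np.radians(78),0,0); z=.0435
T=lambda x,zz: tc(x,.001,zz,R,.073)
def prog(): return (np.array(env.get_state()['tcp_pos'])-T(0,z))@XL
for k in range(3):
    print(env.movel(T(.038,z),.06,stop_force=8),prog()); rep()
    if prog()>.02: break
x=prog()
env.movel(T(x-.05,z),.1); rep(); env.movel(T(x-.06,z+.15),.15)
env.movel(T(x-.16,z+.17),.15)
im,W=cloud('top'); np.save('t2',W); cv2.imwrite('pics/e.png',cv2.vconcat([cv2.hconcat([camera('scene')[0][120:300,130:410],im[120:300,180:460]])]))
P=W[150:230,235:300].reshape(-1,3); P=P[(P[:,2]>.1)&(P[:,2]<.125)]-O
l=np.c_[P@XL,P@YL,P[:,2]]; print(len(l),(l.min(0)+l.max(0))/2,np.ptp(l,axis=0)); rep()
E
```

```text
True 0.033811129971563894
18.95 [0.611 0.057 0.114] [-0.7  0.6  1.2]
19.59 [0.562 0.062 0.115] [ 0.1 -0.2 -0.1]
679 [ 0.07929959 -0.00077834  0.10849389] [0.0666815  0.0683964  0.01685857]
21.68 [0.453 0.074 0.285] [ 0.2 -0.1 -0.2]
```

View pics/e.png

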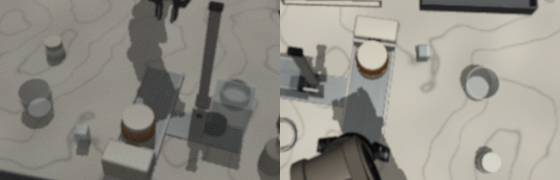

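The jar stands upright at lane x ≈ 79 mm, with its lid at (372,57), and the bar is still upright. There is time for one slow second press, so the jar seats without a rebound gap.

```bash
python3 - <<'E'
from h import *
R=frame(np.radians(78),0,0); z=.0435
T=lambda x,zz: tc(x,.001,zz,R,.073)
def prog(): return (np.array(env.get_state()['tcp_pos'])-T(0,z))@XL
env.movel(T(-.03,z+.15),.15); env.movel(T(-.02,z),.15)
env.movel(T(.022,z),.08,stop_force=8)
print(env.movel(T(.040,z),.02,stop_force=6),prog()); env.dwell(.3); rep()
x=prog()
env.movel(T(x-.01,z),.02); env.movel(T(x-.06,z),.1); env.movel(T(x-.07,z+.15),.15); env.movel(T(x-.16,z+.17),.15)
im,W=cloud('top')
P=W[150:230,235:300].reshape(-1,3); P=P[(P[:,2]>.1)&(P[:,2]<.125)]-O
l=np.c_[P@XL,P@YL,P[:,2]]; print((l.min(0)+l.max(0))/2); rep()
cv2.imwrite('pics/f.png',cv2.hconcat([camera('scene')[0][120:300,130:410],im[120:300,180:460]]))
E
```

```text
True 0.03412584301982762
25.27 [0.611 0.056 0.114] [ 0.6 -0.9 -0.3]
[ 0.07908064 -0.00087749  0.10764596]
28.53 [0.453 0.074 0.285] [ 0.5 -0.5 -0.1]
```

View pics/f.png

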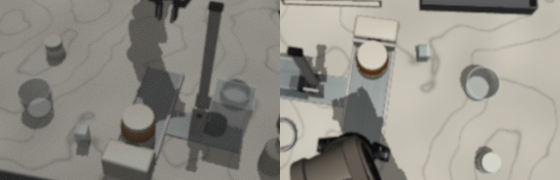

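The result is unchanged: the second press stopped at the same place, so the jar is against the stop, and the bar is up. Handing in.

```bash
python3 -c "
from h import *
print(job.job_done())"
```

```text
the job is handed in; nothing more can be done
None
```

The job is handed in at about 29 s: the barrier arm stays up by itself, the jar stands upright against the back stop (measured at lane x ≈ 79 mm), and none of the bystanders in view of my last pictures had visibly moved (the two bottles were outside those crops).

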